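# Ready the evening lights in the tea school

### The job

Get the lights ready for evening tea: take every LED candle off the charging dock, click it on by pushing its foot switch down against the bare shelf (never against the lacquer tray), and stand it upright on the carrying tray, well inside the rim. Only when all the candles stand lit on the tray, turn the room dimmer down until its pointer is at the brass mark. Put the dust cover down fully home over the empty dock, and do not disturb the tea utensils.

Things in the scene. Friction and masses are not known exactly. Their poses are not given: they have to be found in the camera images.
- dock: pale wood charging dock fixed to the shelf, 136 x 136 mm, 22 mm high, with 2 x 2 square bays centred 32 mm either side of its middle along its x and y; each bay 34 mm square, 10 mm deep: a candle in it stands 12 mm above the shelf, its foot switch hanging free in a slot (it cannot be pressed there). Origin: centre of its underside, on the shelf; z up; sides along x and y
- tray: long lacquered carrying tray, red floor and black rim, fixed to the shelf: 200 mm along its x, 260 mm along its y, floor 6 mm and rim 16 mm above the shelf, rim 6 mm thick. Origin: centre of its underside, on the shelf
- candle1_center (a point): ivory LED candle, a cylinder 30 mm across and 90 mm high plus an 18 mm plastic flame on top, about 90 g. Point on its axis, 45 mm above the foot face; z runs from foot to flame. While off, a red push switch 12 mm across sticks out 6 mm below the middle of the foot. All candles are alike; 2 to 4 are present, the others are away
- candle1_switch (a joint): foot switch of candle1: how far it is pushed in, m: 0 sticking out (off) to 0.006 flush with the foot (on). It slides in against about 6 N and stays where it is pushed; it counts as clicked on beyond 0.0045. Pushing the candle upright down on the shelf until the whole foot face bears on the shelf clicks it
- candle2_center (a point): ivory LED candle, a cylinder 30 mm across and 90 mm high plus an 18 mm plastic flame on top, about 90 g. Point on its axis, 45 mm above the foot face; z runs from foot to flame. While off, a red push switch 12 mm across sticks out 6 mm below the middle of the foot. All candles are alike; 2 to 4 are present, the others are away
- candle2_switch (a joint): foot switch of candle2: how far it is pushed in, m: 0 sticking out (off) to 0.006 flush with the foot (on). It slides in against about 6 N and stays where it is pushed; it counts as clicked on beyond 0.0045. Pushing the candle upright down on the shelf until the whole foot face bears on the shelf clicks it
- candle3_center (a point): ivory LED candle, a cylinder 30 mm across and 90 mm high plus an 18 mm plastic flame on top, about 90 g. Point on its axis, 45 mm above the foot face; z runs from foot to flame. While off, a red push switch 12 mm across sticks out 6 mm below the middle of the foot. All candles are alike; 2 to 4 are present, the others are away
- candle3_switch (a joint): foot switch of candle3: how far it is pushed in, m: 0 sticking out (off) to 0.006 flush with the foot (on). It slides in against about 6 N and stays where it is pushed; it counts as clicked on beyond 0.0045. Pushing the candle upright down on the shelf until the whole foot face bears on the shelf clicks it
- candle4_center (a point): ivory LED candle, a cylinder 30 mm across and 90 mm high plus an 18 mm plastic flame on top, about 90 g. Point on its axis, 45 mm above the foot face; z runs from foot to flame. While off, a red push switch 12 mm across sticks out 6 mm below the middle of the foot. All candles are alike; 2 to 4 are present, the others are away
- candle4_switch (a joint): foot switch of candle4: how far it is pushed in, m: 0 sticking out (off) to 0.006 flush with the foot (on). It slides in against about 6 N and stays where it is pushed; it counts as clicked on beyond 0.0045. Pushing the candle upright down on the shelf until the whole foot face bears on the shelf clicks it
- cover_grip (a point): loose dust cover of the dock, pale wood, about 180 g: square lid 156 x 156 mm, 20 mm high (8 mm board, 12 mm skirt below, 144 mm square inside); drops over the dock any of four ways round until its board rests on the dock. On top a cherry handle bar, 70 mm along x, 16 mm along y, 26 mm high. Point: middle of the bar, 33 mm above the skirt's lower edge; 43 mm above the shelf when seated on the dock
- dimmer (a joint): room-light dimmer knob, rad, 0 (off) to 5.2 (brightest); grows as the knob turns clockwise seen from above, stays where it is left, turns against about 0.03 N m. The pointer line stands at the brass mark at 1.3
- dimmer_grip (a point): axis of the dimmer's round black fluted knob, 42 mm above the shelf, 12 mm below the knob's top. The knob is 40 mm across; it stands 24 to 54 mm above the shelf on a fixed white box 92 x 92 mm, 24 mm high
- dimmer_pointer (a point): outer end of the white pointer line on the knob's top, 20 mm from the axis; turns with the knob
- dimmer_mark (a point): where the outer end of the pointer line comes to stand when it points at the long brass mark of the ring of ticks; fixed to the box, 20 mm from the axis at the knob's top (the brass mark itself is on the box just outside the knob, in this direction)
- lidrest_center (a point): bamboo lid rest, an upright ring 54 mm across and 55 mm high; point at its centre, half-way up; a bystander
- incensebox_center (a point): red lacquered clamshell incense box, 63 mm across and 28 mm high; point at its centre, half-way up; a bystander
- caddy_center (a point): black lacquer tea caddy, 66 mm across and 67 mm high; point at its centre, half-way up; a bystander
- sweetdish_center (a point): blue sweets dish, 110 mm across and 22 mm high; point at its centre, half-way up; a bystander
Mind the look-alikes: they are no part of the job. What is shaped like the part that bears candle3_center but orange or pink is not meant. What is shaped like the part that bears candle1_center but purple is not meant.

How it is judged:
By the outcome, as a careful person would: the job done as asked, in the order asked, and still so for the second after the job is handed in, with the robot touching nothing.
Of candle1, candle2, candle3, candle4 only 2 to 4 are there at a start; the rules pass over those that are not, and their reading is None.
At some moment in a run one of cover may be knocked a few centimetres aside while the robot is not near it.
Once in a run the grip may slacken for a moment while it holds something.
It also fails if it takes over 210 s, if anything falls off the work surface, if the arm or the gripper's body presses on something with over 40 N, if the wrist force passes 120 N, or if a joint passes its speed limit or range.

### The arm

A 7-joint arm with a two-finger parallel gripper is mounted at the origin on the work surface. World frame = base frame: x ahead of the robot, y to its left, z up, the work surface at z = 0. Lengths are in mm, angles in rad, forces in N, time in s.
With the tool pointing down it reaches from about 400 to 900 mm from the base axis. Payload 5.6 kg.
Tool frame: the origin (TCP) lies on the centre line of the jaws, within the pads' length; the fingertips stand 14 mm ahead of it and the grasp point (between the pads) lies 5 mm behind it; z points along the fingers, y is the line along which they close (so a half turn about z gives the same grasp; the last joint's range is limited). The gripper opens to 92 mm and grips with 3 to 60 N. Pads are 20 mm wide; open, the fingers measure 128 mm over their backs; the gripper's body (75 mm by 189 mm) begins 69 mm behind the grasp point.
Start: joints at [-1.265, 0.468, -0.012, 1.603, 0.006, 1.071, -0.056], TCP at [222.191, 610.852, 228.592] pointing down, gripper open.
Joint ranges: [-2.53, 2.53], [-0.31, 2.02], [-1.57, 1.55], [0.28, 2.44], [-1.29, 4.43], [0.15, 1.84], [-2.92, 2.92]. Speed limits (rad/s): [2.57, 2.57, 3.14, 3.14, 3.14, 3.14, 3.14].

### API

Orientations are given as [roll, pitch, yaw] about the fixed x, y, z axes, in that order (R = Rz(yaw) Ry(pitch) Rx(roll)).
In Python, from plant import sense, capture, job_done gives the robot as it stands.
- The arm moves only by the tool servo_tool, never from a script. Its argument "targets" is a list of rows, each a list of 7 numbers: the shift along the tool's x, y, z in m, then the turn, a rotation vector about the tool's x, y, z in rad, then the closure, from 0 (fully open) to 1 (shut). In form: [[tx, ty, tz, wx, wy, wz, hand], ...]. A call has 1 to 8 rows; each row shifts and turns the commanded pose from where the row before left it, along the tool's axes as they then stand; what a row does not reach is not made up. A row lasts 1/8 s, in which the tool goes at most 62.5 mm and 10.7 degrees, less where a joint would pass 70% of its speed; a pose out of reach is approached as far as the arm can. A call with a gripper value outside its range is refused whole. The fingers move at their own pace and stop on an object; "grip_force" is the grip in N (left out, the last holds). Time passes only in rows, so rows that do not move let the fingers close. It gives the time, the measured TCP pose, the force, the opening and the grip force at its end, in the units of the state.
- sense(): the state, without advancing time (a new reading comes with each control period).
- capture(name): name is "side" or "top"; returns a dict with "img" (384x512x3 uint8, red, green, blue), "fx", "fy", "cx", "cy" (pixels), "world_from_camera" (4x4, takes a point from camera to world coordinates). Camera axes: x right, y down, z forward; pixel columns grow to the right and rows downward; lengths in mm; the calibration is good to about 2 mm. A picture is of the moment at which its call begins. There is no depth.
- job_done(): hands the job in; it is judged then, once.
The state is a dict: "clock": time; "joint_pos": joint angles; "dq": joint speeds; "tau": joint torques, N m; "tool_pos": TCP position; "ee_rot": TCP orientation; "force": force on the tool from outside, world axes, zero at the start; "wrist_torque": the same for the moment, N m; "gripper_width": opening from 0.0 (shut) to 1.0 (fully open); "gripper_force": force on a finger pad.
Only numpy, scipy, OpenCV 4.12 (cv2) and the standard library are available. Lean on these libraries where they do the work, as an engineer would, in place of code of your own. Each camera call takes 0.05 s, during which the arm holds its last target. There are 200 camera calls.

## Working session

There is one attempt and no reset: what is moved stays moved. The work goes in short steps, Python scripts to look and compute and a tool call to move; the robot and the scene stay as the last step left them, time stands still between calls to the robot, and variables do not carry over. Pictures are saved under pics/ and viewed, at most 14 in all, crops included, and the job is handed in when it is done.

Besides the shell and the picture viewer there is one more tool, called after "Call:" in YAML: its name, and indented under it one key for each argument. servo_tool: Moves the arm, as the interface text tells. Its arguments: {"type":"object","properties":{"targets":{"type":"array","items":{"type":"array","items":{"type":"number"}}},"grip_force":{"type":"number"}},"required":["targets"]}

```bash
mkdir -p pics; cat > h.py <<'E'
import numpy as np, cv2
from plant import sense, capture, job_done
from scipy.spatial.transform import Rotation as R
def ray(c,u,v,z):
    T=np.array(c["world_from_camera"]);d=T[:3,:3]@np.array([(u-c["cx"])/c["fx"],(v-c["cy"])/c["fy"],1]);o=T[:3,3]
    return o+d*(z-o[2])/d[2]
def proj(c,p):
    T=np.linalg.inv(np.array(c["world_from_camera"]));q=T[:3,:3]@np.array(p,float)+T[:3,3]
    return np.array([c["fx"]*q[0]/q[2]+c["cx"],c["fy"]*q[1]/q[2]+c["cy"]])
def save(c,name,box=None,s=1):
    im=c["img"]
    if box: im=im[box[1]:box[3],box[0]:box[2]]
    cv2.imwrite("pics/"+name,cv2.resize(im[:,:,::-1],None,fx=s,fy=s,interpolation=cv2.INTER_CUBIC))
E
python3 - <<'E'
from h import *
import pickle
for n in("top","side"):
    c=capture(n);save(c,n+"0.png",s=1.56);pickle.dump(c,open(n+"0.pkl","wb"));print(n,np.round(c["world_from_camera"],2).tolist(),c["fx"],c["cx"],c["cy"])
print(sense())
E
```

```text
top [[-0.02, -0.99, 0.17, 317.47], [-1.0, 0.01, -0.02, -6.42], [0.01, -0.17, -0.99, 1354.03], [0.0, 0.0, 0.0, 1.0]] 441.27265320900113 254.74311609084043 190.17932110056464
side [[-0.97, -0.12, 0.21, 267.2], [-0.24, 0.56, -0.79, 1012.18], [-0.02, -0.82, -0.58, 826.24], [0.0, 0.0, 0.0, 1.0]] 453.68504862475635 250.74232812401527 189.85114309776847
{'clock': 0.1, 'joint_pos': array([-1.26500179,  0.46830117, -0.01158958,  1.6034973 ,  0.00602212,
        1.07139208, -0.05628696]), 'dq': array([-0.0002566 ,  0.00038474, -0.00022452, -0.00399303, -0.0002691 ,
        0.00020561,  0.00022779]), 'tau': array([ 1.03727929e-03, -5.21646881e+01, -1.22907740e-02, -2.44369447e+01,
       -5.67479013e-02,  1.40075406e-02,  4.86786462e-05]), 'tool_pos': array([222.05634359, 610.3779034 , 227.74192533]), 'ee_rot': array([-3.14003464e+00,  1.38869568e-04,  2.79274541e+00]), 'force': array([0.29498195, 0.01114392, 0.07183384]), 'wrist_torque': array([ 0.01004539, -0.01543183,  0.04410713]), 'gripper_force': 0.0, 'gripper_width': 0.9981787308084852}
```

View pics/top0.png

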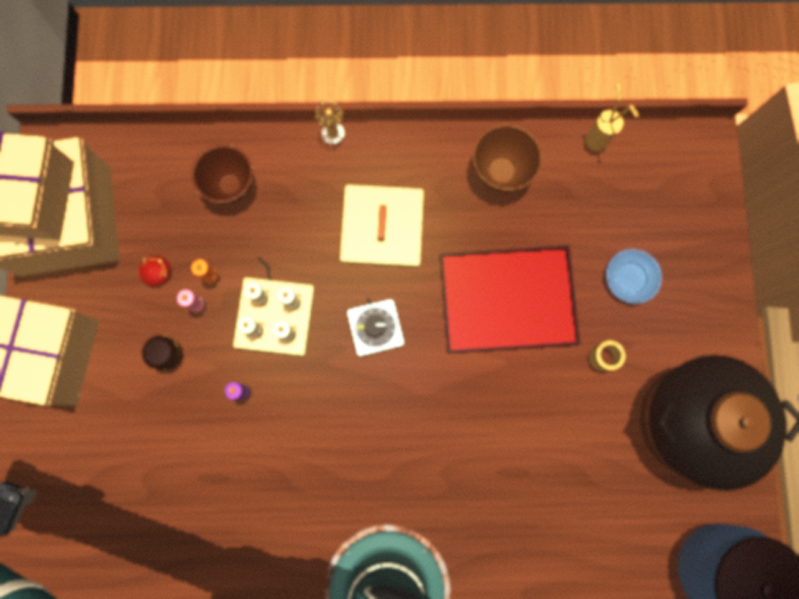

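View pics/side0.png

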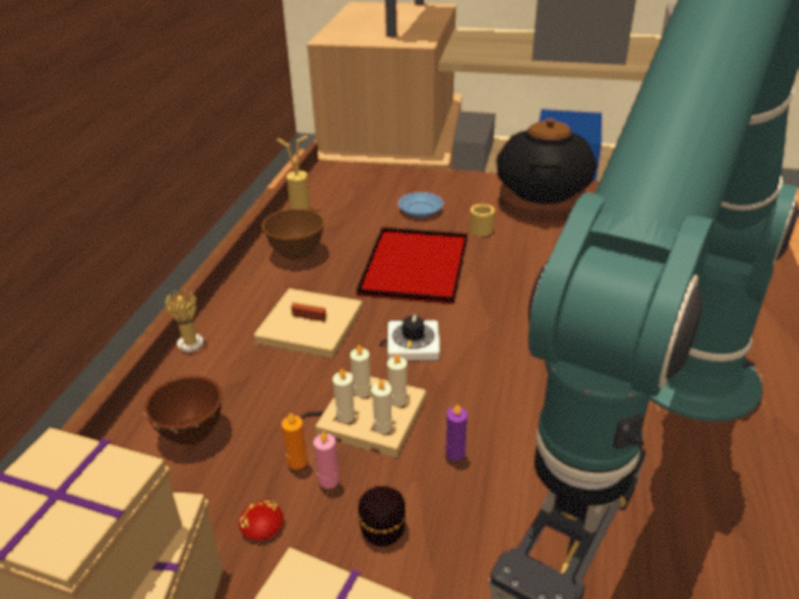

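Top shows four ivory candles on the dock, at (255,293), (288,297), (248,328) and (284,332) in the 1.56x view. The look-alikes are orange (200,268), pink (187,298) and purple (235,390). The cover is at (382,225), the dimmer at (376,327) and the tray at (510,300). I'm choosing the four ivory candles in the dock and checking that in a close crop.

```bash
python3 - <<'E'
from h import *
import pickle
c=pickle.load(open("top0.pkl","rb"));save(c,"topc.png",(145,112,277,232),5)
c=pickle.load(open("side0.pkl","rb"));save(c,"sidec.png",(155,180,290,300),5)
E
```

```text
(no output)
```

View pics/topc.png

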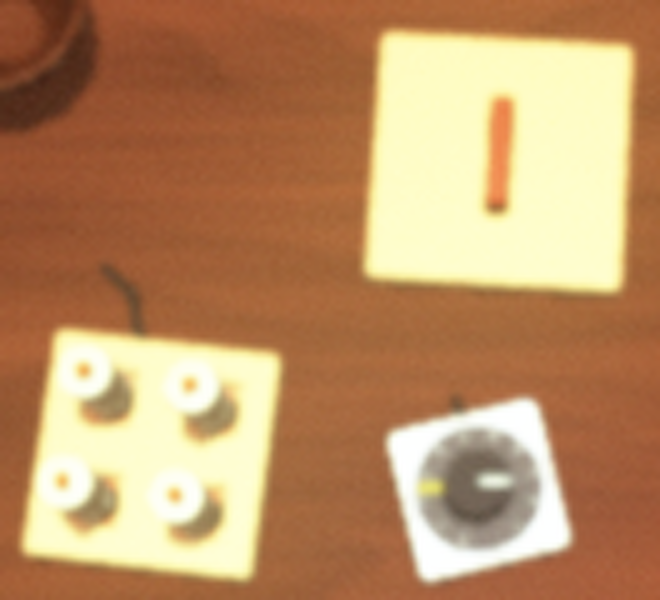

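View pics/sidec.png

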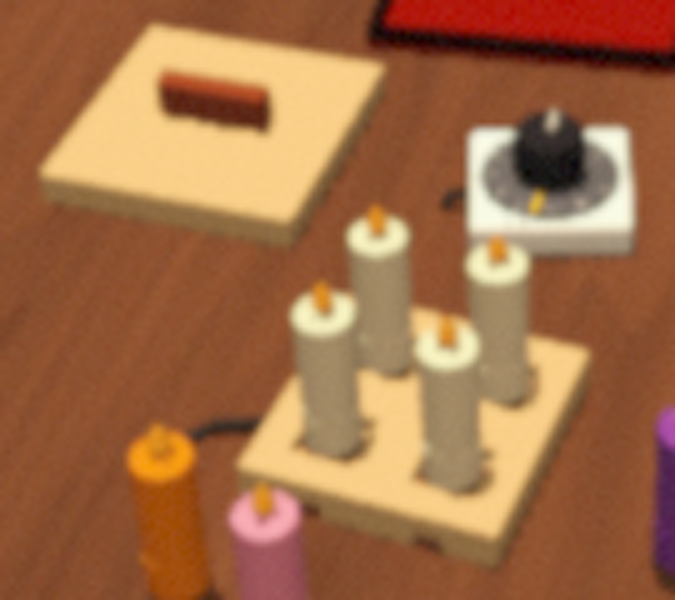

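```bash
python3 - <<'E'
from h import *
import pickle
t=pickle.load(open("top0.pkl","rb"));s=pickle.load(open("side0.pkl","rb"))
def T(u,v,z): return ray(t,(u+.5)/5-.5+145,(v+.5)/5-.5+112,z)
def S(u,v,z): return ray(s,(u+.5)/5-.5+155,(v+.5)/5-.5+180,z)
def T0(u,v,z): return ray(t,(u+.5)/1.56-.5,(v+.5)/1.56-.5,z)
def S0(u,v,z): return ray(s,(u+.5)/1.56-.5,(v+.5)/1.56-.5,z)
def quad(n,f,pts,z):
    P=np.array([f(*p,z)[:2] for p in pts]);e=np.diff(np.vstack([P,P[:1]]),axis=0)
    rot=[np.degrees(np.arctan2(a[1],a[0]))%90 for a in e]
    print(n,P.mean(0).round(1),np.linalg.norm(e,axis=1).round(0),np.round(rot,1))
quad("dock T",T,[(57,330),(281,352),(249,578),(24,553)],22)
quad("cover T",T,[(382,32),(634,45),(622,292),(366,277)],20)
quad("cover S",S,[(155,25),(385,65),(293,222),(42,172)],20)
quad("box T",T,[(388,436),(540,398),(572,545),(425,582)],24)
quad("box S",S,[(470,127),(629,128),(634,233),(469,228)],24)
quad("tray T",T0,[(442,254),(569,247),(579,342),(448,352)],16)
quad("tray S",S0,[(381,230),(467,232),(453,299),(359,294)],16)
for n,f,L in(("T",T,[(88,374),(193,388),(68,485),(182,498)]),("S",S,[(325,313),(378,237),(447,345),(498,263)])):
    for p in L: print("candle",n,f(*p,102)[:2].round(1))
print("handle T",T(504,97,46)[:2].round(1),T(496,208,46)[:2].round(1))
print("handle S",S(165,78,46).round(1),S(268,95,46).round(1))
print("knob T",T(479,484,54)[:2],"ptr",T(508,482,54)[:2],"mark",T(430,488,24)[:2])
print("knob S ptr",S(553,112,54)[:2],"mark",S(538,203,24)[:2])
for n,p,q,h in(("purple",(235,390),(457,412),90),("orange",(200,267),(293,424),90),("pink",(186,297),(325,442),90)):
    print(n,T0(*p,h)[:2].round(),S0(*q,h)[:2].round())
for n,p,z in (("caddy",(160,352),67),("lidrest",(607,357),55),("dish",(634,277),20),("incense",(154,270),28)): print(n,T0(*p,z)[:2].round())
E
```

```text
dock T [515.8 213.7] [138. 140. 137. 138.] [83.6 82.4 82.8 83. ]
cover T [ 6.976e+02 -2.000e-01] [159. 160. 159. 159.] [86.3 86.1 85.9 86.3]
cover S [695.7   1.5] [155. 157. 157. 156.] [85.5 86.6 85.2 85.9]
box T [489.8  14.2] [96. 92. 91. 92.] [13.5 11.3 13.4 13.9]
box S [489.2  21.9] [93. 96. 91. 93.] [11.3 12.3  9.4 13.6]
tray T [ 545.1 -250.3] [256. 192. 258. 196.] [2.5 2.5 3.6 1.9]
tray S [ 541.5 -239. ] [197. 267. 188. 259.] [8.7 2.9 6.5 4.6]
candle T [549.8 238.4]
candle T [540.9 178.1]
candle T [485.6 248.5]
candle T [477.3 183.5]
candle S [550.7 242.5]
candle S [541.4 182.6]
candle S [488.  251.8]
candle S [478.3 189.4]
handle T [730.5  -2.6] [660.1   3.1]
handle S [726.3   3.8  46. ] [661.    7.5  46. ]
knob T [489.37882728  15.03516499] ptr [490.34253582  -2.18935579] mark [491.30182911  45.27995593]
knob S ptr [ 4.92249787e+02 -5.44968028e-02] mark [491.06233295  45.83510799]
purple [370. 270.] [370. 265.]
orange [599. 341.] [597. 340.]
pink [542. 365.] [541. 363.]
caddy [443. 416.]
lidrest [ 423. -423.]
dish [ 584. -499.]
incense [608. 448.]
```

```bash
cat > d.py <<'E'
import sys
from h import *
# d.py x y z [yawdeg]: shift in tool axes (mm) and turn about tool z (rad) from the measured pose
s=sense();Rt=R.from_euler("xyz",s["ee_rot"]);a=[float(v) for v in sys.argv[1:]]
print("t %.2f pos"%s["clock"],s["tool_pos"].round(1),"rpy",np.degrees(s["ee_rot"]).round(1))
print("shift mm",Rt.inv().apply(np.array(a[:3])-s["tool_pos"]).round(1))
if len(a)>3: print("turn",(Rt.inv()*R.from_euler("xyz",[180,0,a[3]],degrees=True)).as_rotvec().round(3))
E
python3 d.py 542 180 170 128
```

```text
t 0.10 pos [222.1 610.4 227.7] rpy [-179.9    0.   160. ]
shift mm [-447.8 -295.    58.3]
turn [-0.001  0.001  0.559]
```

Call:
servo_tool:
  targets:
    - [-0.03,-0.02,0,0,0,0,0.35]
    - [-0.05,-0.033,0,0,0,0,0.35]
    - [-0.05,-0.033,0,0,0,0,0.35]
    - [-0.05,-0.033,0,0,0,0,0.35]
    - [-0.05,-0.033,0,0,0,0,0.35]
    - [-0.05,-0.033,0,0,0,0,0.35]
    - [-0.05,-0.033,0,0,0,0,0.35]
    - [-0.05,-0.033,0,0,0,0,0.35]
  grip_force: 30

```text
clock: 1.1
tool_pos: [494.3, 243.4, 228.5]
ee_rot: [3.142, -0.0, 2.793]
force: [1.1, 1.5, -0.2]
gripper_width: 0.651
gripper_force: 0.0
```

Call:
servo_tool:
  targets:
    - [-0.04,-0.025,0,0,0,0.14,0.35]
    - [0,0,0,0,0,0.14,0.35]
    - [0,0,0,0,0,0.14,0.35]
    - [0,0,0,0,0,0.14,0.35]
    - [0,0,0,0,0,0,0.35]

```text
clock: 1.72
tool_pos: [522.3, 207.9, 228.2]
ee_rot: [-3.141, 0.0, 2.234]
force: [0.6, 0.5, -0.7]
gripper_width: 0.651
gripper_force: 0.0
```

```bash
python3 d.py 541.5 180 170 128; python3 - <<'E'
from h import *
c=capture("side");save(c,"s1.png",(155,120,325,290),3.5)
E
```

```text
t 1.73 pos [522.3 207.9 228.2] rpy [-180.    0.  128.]
shift mm [-33.8  -2.   58.3]
turn [-0.001  0.     0.   ]
```

View pics/s1.png

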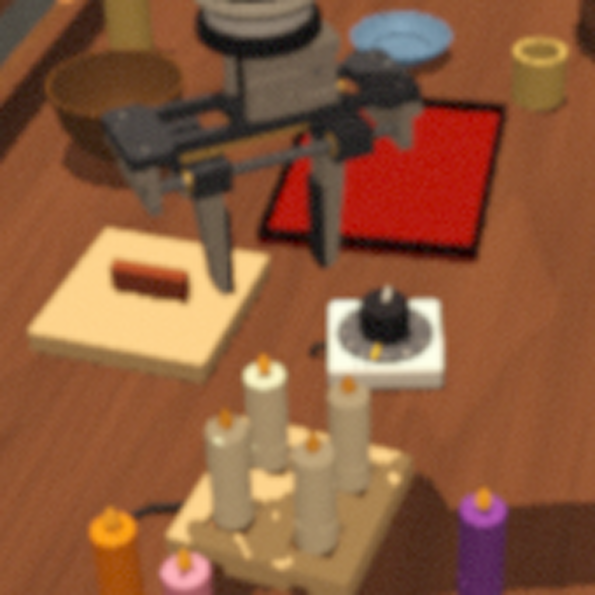

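Side view shows the open fingers above the dock, around (215,270) and (330,250), with the four ivory candles below. The one wanted is the far-left candle at (265,375).

Call:
servo_tool:
  targets:
    - [-0.017,-0.001,0.0,0,0,0,0.35]
    - [-0.017,-0.001,0.02,0,0,0,0.35]
    - [0,0,0.03,0,0,0,0.35]
    - [0,0,0.03,0,0,0,0.35]
    - [0,0,0.03,0,0,0,0.35]
    - [0,0,0.03,0,0,0,0.35]
    - [0,0,0.023,0,0,0,0.35]
    - [0,0,0,0,0,0,0.35]

```text
clock: 2.78
tool_pos: [541.2, 178.2, 64.0]
ee_rot: [-3.138, -0.0, 2.233]
force: [-0.7, -0.2, -0.5]
gripper_width: 0.652
gripper_force: 0.0
```

Call:
servo_tool:
  targets:
    - [0,0,0,0,0,0,0.8]
    - [0,0,0,0,0,0,0.8]
    - [0,0,0,0,0,0,0.8]
    - [0,0,0,0,0,0,0.8]

```text
clock: 3.28
tool_pos: [542.3, 180.1, 66.4]
ee_rot: [3.14, 0.0, 2.233]
force: [-0.6, 0.0, 3.8]
gripper_width: 0.324
gripper_force: 30.0
```

Call:
servo_tool:
  targets:
    - [0,0,-0.015,0,0,0,0.8]
    - [0,0,-0.03,0,0,0,0.8]
    - [-0.014,-0.005,-0.01,0,0,0,0.8]
    - [-0.03,-0.011,0,0,0,0,0.8]
    - [-0.03,-0.011,0,0,0,0,0.8]
    - [-0.01,-0.003,0,0,0,0,0.8]
    - [0,0,0,0,0,0,0.8]
    - [0,0,0,0,0,0,0.8]

```text
clock: 4.28
tool_pos: [569.4, 96.6, 120.4]
ee_rot: [-3.142, -0.001, 2.234]
force: [0.5, 0.9, -0.8]
gripper_width: 0.321
gripper_force: 30.0
```

```bash
python3 d.py 570 95 66 128; python3 - <<'E'
from h import *
c=capture("side");save(c,"s2.png",(155,120,325,290),3.5)
print(sense()["force"])
E
```

```text
t 4.28 pos [569.4  96.6 120.4] rpy [-1.80e+02 -1.00e-01  1.28e+02]
shift mm [-1.7 -0.5 54.4]
turn [-0.    -0.001  0.   ]
[-0.41162126 -0.06174818 -1.25723307]
```

View pics/s2.png

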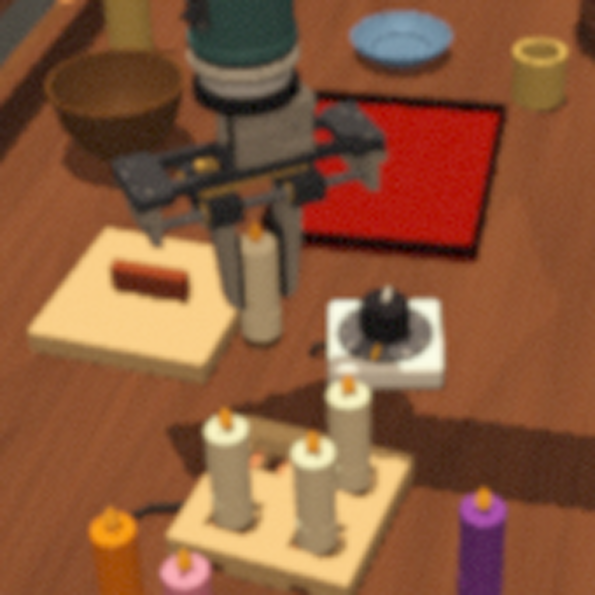

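Side view shows the candle held at (260,290), foot at (262,340), above bare shelf between the cover and the dimmer. Next is the press.

Call:
servo_tool:
  targets:
    - [0,0,0.02,0,0,0,0.8]
    - [0,0,0.025,0,0,0,0.8]
    - [0,0,0.01,0,0,0,0.8]
    - [0,0,0.004,0,0,0,0.8]
    - [0,0,0.002,0,0,0,0.8]
    - [0,0,0.002,0,0,0,0.8]
    - [0,0,0.002,0,0,0,0.8]
    - [0,0,0,0,0,0,0.8]

```text
clock: 5.32
tool_pos: [570.1, 95.5, 56.5]
ee_rot: [3.141, -0.0, 2.233]
force: [-1.8, 0.6, 4.9]
gripper_width: 0.317
gripper_force: 30.0
```

Call:
servo_tool:
  targets:
    - [0,0,0.001,0,0,0,0.8]
    - [0,0,0.001,0,0,0,0.8]
    - [0,0,0,0,0,0,0.8]

```text
clock: 5.7
tool_pos: [570.1, 95.4, 54.4]
ee_rot: [3.141, -0.0, 2.233]
force: [-4.0, 1.2, 4.6]
gripper_width: 0.322
gripper_force: 30.0
```

Call:
servo_tool:
  targets:
    - [0,0,0.001,0,0,0,0.8]
    - [0,0,0.001,0,0,0,0.8]
    - [0,0,0,0,0,0,0.8]

```text
clock: 6.08
tool_pos: [570.2, 95.4, 54.3]
ee_rot: [3.14, -0.001, 2.233]
force: [-7.5, 0.0, 21.1]
gripper_width: 0.323
gripper_force: 30.0
```

Call:
servo_tool:
  targets:
    - [0,0,0.001,0,0,0,0.8]
    - [0,0,0,0,0,0,0.8]

```text
clock: 6.32
tool_pos: [570.3, 95.4, 54.3]
ee_rot: [3.14, -0.001, 2.233]
force: [-9.8, -0.6, 29.5]
gripper_width: 0.322
gripper_force: 30.0
```

Call:
servo_tool:
  targets:
    - [0,0,-0.01,0,0,0,0.8]
    - [0,0,-0.02,0,0,0,0.8]
    - [-0.01,-0.0075,-0.02,0,0,0,0.8]
    - [-0.03,-0.022,0,0,0,0,0.8]
    - [-0.04,-0.029,0,0,0,0,0.8]
    - [-0.04,-0.029,0,0,0,0,0.8]
    - [-0.04,-0.029,0,0,0,0,0.8]
    - [-0.04,-0.029,0,0,0,0,0.8]

```text
clock: 7.32
tool_pos: [578.0, -154.8, 101.8]
ee_rot: [3.141, 0.001, 2.232]
force: [0.6, 0.3, -0.9]
gripper_width: 0.324
gripper_force: 30.0
```

Call:
servo_tool:
  targets:
    - [-0.04,-0.029,0,0,0,0,0.8]
    - [-0.04,-0.029,0,0,0,0,0.8]
    - [-0.03,-0.02,0,0,0,0,0.8]
    - [-0.01,-0.008,0,0,0,0,0.8]
    - [0,0,0,0,0,0,0.8]
    - [0,0,0,0,0,0,0.8]

```text
clock: 8.07
tool_pos: [584.3, -297.2, 100.6]
ee_rot: [3.141, -0.001, 2.235]
force: [0.9, 0.8, -1.4]
gripper_width: 0.322
gripper_force: 30.0
```

```bash
python3 d.py 585 -300 60.3 128; python3 - <<'E'
from h import *
c=capture("side");save(c,"s3.png",(200,80,360,240),3.5)
E
```

```text
t 8.07 pos [ 584.3 -297.2  100.6] rpy [ 1.800e+02 -1.000e-01  1.281e+02]
shift mm [-2.7 -1.2 40.3]
turn [ 0.001 -0.001  0.001]
```

View pics/s3.png

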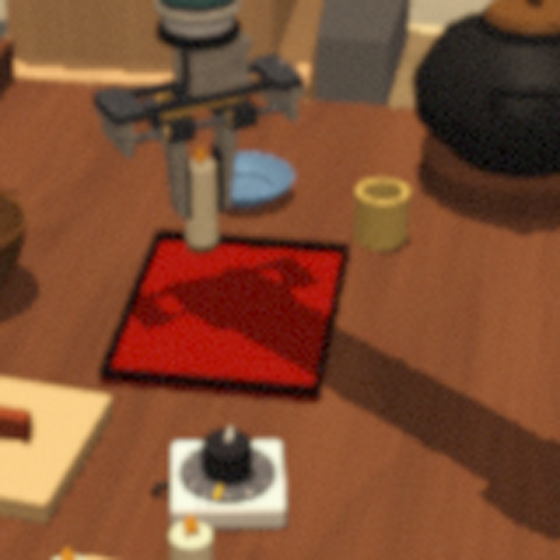

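Side view shows the candle held at (202,200) above the tray's far-left part, foot at (202,245) with no red switch sticking out. Lower it and release.

Call:
servo_tool:
  targets:
    - [0,0,0.015,0,0,0,0.8]
    - [0,0,0.015,0,0,0,0.8]
    - [0,0,0.006,0,0,0,0.8]
    - [0,0,0.002,0,0,0,0.8]
    - [0,0,0.001,0,0,0,0.8]
    - [0,0,0.001,0,0,0,0.8]
    - [0,0,0,0,0,0,0.8]

```text
clock: 9.0
tool_pos: [584.1, -299.6, 60.9]
ee_rot: [3.141, 0.0, 2.233]
force: [-0.3, -0.3, -0.8]
gripper_width: 0.321
gripper_force: 30.0
```

Call:
servo_tool:
  targets:
    - [0,0,0.001,0,0,0,0.8]
    - [0,0,0.0005,0,0,0,0.8]
    - [0,0,0,0,0,0,0.6]
    - [0,0,0,0,0,0,0.35]
    - [0,0,0,0,0,0,0.35]
    - [0,0,-0.02,0,0,0,0.35]
    - [0,0,-0.04,0,0,0,0.35]
    - [0,0,-0.04,0,0,0,0.35]

```text
clock: 10.0
tool_pos: [584.0, -299.8, 161.4]
ee_rot: [3.141, 0.001, 2.233]
force: [0.1, -0.9, -0.4]
gripper_width: 0.649
gripper_force: 0.0
```

```bash
python3 d.py 550.5 240.5 65.5 128
```

```text
t 10.00 pos [ 584.  -299.8  161.4] rpy [180.    0.  127.9]
shift mm [446.9 305.5  95.7]
turn [ 0.     0.001 -0.001]
```

Call:
servo_tool:
  targets:
    - [0.02,0.0137,0,0,0,0,0.35]
    - [0.04,0.0273,0,0,0,0,0.35]
    - [0.047,0.0321,0,0,0,0,0.35]
    - [0.047,0.0321,0,0,0,0,0.35]
    - [0.047,0.0321,0,0,0,0,0.35]
    - [0.047,0.0321,0,0,0,0,0.35]
    - [0.047,0.0321,0,0,0,0,0.35]
    - [0.047,0.0321,0,0,0,0,0.35]

```text
clock: 11.0
tool_pos: [556.7, 116.5, 159.1]
ee_rot: [-3.141, -0.001, 2.234]
force: [0.7, 0.9, -0.6]
gripper_width: 0.649
gripper_force: 0.0
```

Call:
servo_tool:
  targets:
    - [0.047,0.0321,0,0,0,0,0.35]
    - [0.04,0.0273,0,0,0,0,0.35]
    - [0.018,0.0124,0,0,0,0,0.35]
    - [0,0,0,0,0,0,0.35]
    - [0,0,0,0,0,0,0.35]

```text
clock: 11.62
tool_pos: [550.4, 238.1, 159.0]
ee_rot: [-3.141, 0.001, 2.23]
force: [0.2, -0.5, 0.5]
gripper_width: 0.649
gripper_force: 0.0
```

```bash
python3 d.py 550.5 240.5 65.5 128
```

```text
t 11.62 pos [550.4 238.1 159. ] rpy [-1.799e+02  1.000e-01  1.278e+02]
shift mm [ 1.9  1.6 93.5]
turn [-0.001  0.001 -0.004]
```

Good. Descend, grip, lift and carry to the press spot.

Call:
servo_tool:
  targets:
    - [0.001,0.001,0.02,0,0,0,0.35]
    - [0,0,0.03,0,0,0,0.35]
    - [0,0,0.03,0,0,0,0.35]
    - [0,0,0.0135,0,0,0,0.35]
    - [0,0,0,0,0,0,0.8]
    - [0,0,0,0,0,0,0.8]
    - [0,0,0,0,0,0,0.8]
    - [0,0,0,0,0,0,0.8]

```text
clock: 12.62
tool_pos: [550.9, 242.4, 66.7]
ee_rot: [3.14, 0.0, 2.233]
force: [0.5, 0.4, 2.9]
gripper_width: 0.32
gripper_force: 30.0
```

```bash
python3 d.py 570 95 110 128
```

```text
t 12.62 pos [550.9 242.4  66.7] rpy [179.9   0.  127.9]
shift mm [-128.   -75.5  -43.4]
turn [ 0.002  0.    -0.001]
```

Call:
servo_tool:
  targets:
    - [0,0,-0.015,0,0,0,0.8]
    - [0,0,-0.035,0,0,0,0.8]
    - [-0.018,-0.011,0,0,0,0,0.8]
    - [-0.04,-0.023,0,0,0,0,0.8]
    - [-0.04,-0.023,0,0,0,0,0.8]
    - [-0.025,-0.015,0,0,0,0,0.8]
    - [-0.005,-0.003,0,0,0,0,0.8]
    - [0,0,0,0,0,0,0.8]

```text
clock: 13.62
tool_pos: [569.4, 95.3, 115.4]
ee_rot: [-3.141, -0.001, 2.232]
force: [-0.8, 0.9, 0.1]
gripper_width: 0.321
gripper_force: 30.0
```

Call:
servo_tool:
  targets:
    - [0,0,0.015,0,0,0,0.8]
    - [0,0,0.025,0,0,0,0.8]
    - [0,0,0.012,0,0,0,0.8]
    - [0,0,0.005,0,0,0,0.8]
    - [0,0,0,0,0,0,0.8]

```text
clock: 14.25
tool_pos: [569.9, 95.5, 58.5]
ee_rot: [3.141, 0.0, 2.233]
force: [-0.0, -0.1, -0.3]
gripper_width: 0.323
gripper_force: 30.0
```

Call:
servo_tool:
  targets:
    - [0,0,0.001,0,0,0,0.8]
    - [0,0,0.001,0,0,0,0.8]
    - [0,0,0.001,0,0,0,0.8]
    - [0,0,0.001,0,0,0,0.8]
    - [0,0,0.001,0,0,0,0.8]
    - [0,0,0,0,0,0,0.8]

```text
clock: 15.0
tool_pos: [570.3, 95.0, 54.7]
ee_rot: [3.14, 0.0, 2.233]
force: [-1.0, -0.7, 6.2]
gripper_width: 0.318
gripper_force: 30.0
```

Call:
servo_tool:
  targets:
    - [0,0,0.001,0,0,0,0.8]
    - [0,0,0.001,0,0,0,0.8]
    - [0,0,0,0,0,0,0.8]

```text
clock: 15.38
tool_pos: [570.5, 95.0, 54.6]
ee_rot: [3.14, 0.0, 2.232]
force: [-6.3, -1.0, 22.3]
gripper_width: 0.321
gripper_force: 30.0
```

Call:
servo_tool:
  targets:
    - [0,0,-0.01,0,0,0,0.8]
    - [0,0,-0.02,0,0,0,0.8]
    - [-0.008,-0.009,-0.02,0,0,0,0.8]
    - [-0.025,-0.028,0,0,0,0,0.8]
    - [-0.034,-0.038,0,0,0,0,0.8]
    - [-0.034,-0.038,0,0,0,0,0.8]
    - [-0.034,-0.038,0,0,0,0,0.8]
    - [-0.034,-0.038,0,0,0,0,0.8]

```text
clock: 16.38
tool_pos: [523.8, -156.9, 102.2]
ee_rot: [3.141, 0.001, 2.232]
force: [0.6, -0.2, -1.5]
gripper_width: 0.318
gripper_force: 30.0
```

Call:
servo_tool:
  targets:
    - [-0.034,-0.038,0,0,0,0,0.8]
    - [-0.034,-0.038,0,0,0,0,0.8]
    - [-0.024,-0.027,0,0,0,0,0.8]
    - [-0.007,-0.008,0,0,0,0,0.8]
    - [0,0,0,0,0,0,0.8]
    - [0,0,0,0,0,0,0.8]

```text
clock: 17.12
tool_pos: [498.4, -298.7, 101.5]
ee_rot: [3.141, -0.001, 2.235]
force: [0.1, 0.1, -1.4]
gripper_width: 0.323
gripper_force: 30.0
```

```bash
python3 d.py 500 -300 60.6 128; python3 - <<'E'
from h import *
c=capture("side");save(c,"s4.png",(200,80,360,240),3.5)
E
```

```text
t 17.12 pos [ 498.4 -298.7  101.5] rpy [ 1.800e+02 -1.000e-01  1.281e+02]
shift mm [-2.1  0.4 40.9]
turn [ 0.001 -0.001  0.001]
```

View pics/s4.png

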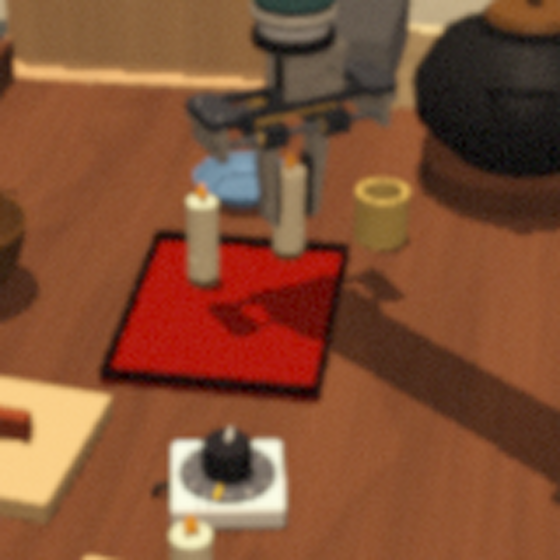

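Candle 1 stands upright on the tray at (203,240). The second is held above its slot at (290,210). Lower it by 41.5 mm and release.

Call:
servo_tool:
  targets:
    - [0,0,0.015,0,0,0,0.8]
    - [0,0,0.015,0,0,0,0.8]
    - [0,0,0.006,0,0,0,0.8]
    - [0,0,0.002,0,0,0,0.8]
    - [0,0,0.001,0,0,0,0.8]
    - [0,0,0.001,0,0,0,0.8]
    - [0,0,0.001,0,0,0,0.8]
    - [0,0,0,0,0,0,0.8]

```text
clock: 18.18
tool_pos: [498.0, -300.8, 60.8]
ee_rot: [3.141, 0.0, 2.233]
force: [0.3, 0.2, -0.4]
gripper_width: 0.322
gripper_force: 30.0
```

Call:
servo_tool:
  targets:
    - [0,0,0.0005,0,0,0,0.8]
    - [0,0,0,0,0,0,0.8]
    - [0,0,0,0,0,0,0.6]
    - [0,0,0,0,0,0,0.35]
    - [0,0,0,0,0,0,0.35]
    - [0,0,-0.02,0,0,0,0.35]
    - [0,0,-0.04,0,0,0,0.35]
    - [0,0,-0.04,0,0,0,0.35]

```text
clock: 19.18
tool_pos: [497.9, -300.9, 162.4]
ee_rot: [3.141, 0.001, 2.233]
force: [0.2, -0.5, -0.3]
gripper_width: 0.647
gripper_force: 0.0
```

```bash
python3 d.py 478.5 186 65.5 128
```

```text
t 19.18 pos [ 497.9 -300.9  162.4] rpy [180.    0.  127.9]
shift mm [396.1 283.8  96.7]
turn [ 0.     0.001 -0.002]
```

Call:
servo_tool:
  targets:
    - [0.018,0.0129,0,0,0,0,0.35]
    - [0.037,0.0265,0,0,0,0,0.35]
    - [0.045,0.0322,0,0,0,0,0.35]
    - [0.045,0.0322,0,0,0,0,0.35]
    - [0.045,0.0322,0,0,0,0,0.35]
    - [0.045,0.0322,0,0,0,0,0.35]
    - [0.045,0.0322,0,0,0,0,0.35]
    - [0.045,0.0322,0,0,0,0,0.35]

```text
clock: 20.18
tool_pos: [481.8, 100.3, 161.7]
ee_rot: [3.139, 0.001, 2.232]
force: [0.3, -0.1, -0.3]
gripper_width: 0.649
gripper_force: 0.0
```

Call:
servo_tool:
  targets:
    - [0.045,0.0322,0,0,0,0,0.35]
    - [0.02,0.0144,0,0,0,0,0.35]
    - [0.006,0.0043,0,0,0,0,0.35]
    - [0,0,0,0,0,0,0.35]
    - [0,0,0,0,0,0,0.35]

```text
clock: 20.8
tool_pos: [478.4, 184.2, 160.4]
ee_rot: [-3.142, 0.001, 2.23]
force: [-0.4, 0.3, -0.2]
gripper_width: 0.65
gripper_force: 0.0
```

```bash
python3 d.py 478.5 186 65.5 128
```

```text
t 20.80 pos [478.4 184.2 160.4] rpy [-180.     0.   127.8]
shift mm [ 1.4  1.2 94.9]
turn [-0.     0.001 -0.004]
```

Call:
servo_tool:
  targets:
    - [0,0,0.02,0,0,0,0.35]
    - [0,0,0.03,0,0,0,0.35]
    - [0,0,0.03,0,0,0,0.35]
    - [0,0,0.015,0,0,0,0.35]
    - [0,0,0,0,0,0,0.8]
    - [0,0,0,0,0,0,0.8]
    - [0,0,0,0,0,0,0.8]
    - [0,0,0,0,0,0,0.8]

```text
clock: 21.8
tool_pos: [478.7, 186.2, 66.0]
ee_rot: [3.14, 0.0, 2.233]
force: [0.3, -0.3, 2.9]
gripper_width: 0.323
gripper_force: 30.0
```

Call:
servo_tool:
  targets:
    - [0,0,-0.015,0,0,0,0.8]
    - [0,0,-0.035,0,0,0,0.8]
    - [-0.018,0.002,0,0,0,0,0.8]
    - [-0.04,0.005,0,0,0,0,0.8]
    - [-0.04,0.005,0,0,0,0,0.8]
    - [-0.025,0.003,0,0,0,0,0.8]
    - [-0.005,0.001,0,0,0,0,0.8]
    - [0,0,0,0,0,0,0.8]

```text
clock: 22.8
tool_pos: [568.7, 94.9, 114.6]
ee_rot: [-3.141, -0.001, 2.233]
force: [0.2, 1.2, -0.8]
gripper_width: 0.324
gripper_force: 30.0
```

Call:
servo_tool:
  targets:
    - [0,0,0.015,0,0,0,0.8]
    - [0,0,0.025,0,0,0,0.8]
    - [0,0,0.012,0,0,0,0.8]
    - [0,0,0.005,0,0,0,0.8]
    - [0,0,0,0,0,0,0.8]

```text
clock: 23.42
tool_pos: [569.4, 95.1, 58.1]
ee_rot: [3.141, 0.0, 2.233]
force: [-0.7, -0.0, -1.6]
gripper_width: 0.325
gripper_force: 30.0
```

Call:
servo_tool:
  targets:
    - [0,0,0.001,0,0,0,0.8]
    - [0,0,0.001,0,0,0,0.8]
    - [0,0,0.001,0,0,0,0.8]
    - [0,0,0.001,0,0,0,0.8]
    - [0,0,0.001,0,0,0,0.8]
    - [0,0,0,0,0,0,0.8]

```text
clock: 24.18
tool_pos: [570.0, 94.8, 54.0]
ee_rot: [3.14, 0.001, 2.233]
force: [-0.6, -0.0, 4.8]
gripper_width: 0.322
gripper_force: 30.0
```

Call:
servo_tool:
  targets:
    - [0,0,0.001,0,0,0,0.8]
    - [0,0,0.001,0,0,0,0.8]
    - [0,0,0,0,0,0,0.8]

```text
clock: 24.55
tool_pos: [570.2, 94.8, 54.0]
ee_rot: [3.14, 0.0, 2.233]
force: [-5.5, -0.2, 21.5]
gripper_width: 0.322
gripper_force: 30.0
```

Call:
servo_tool:
  targets:
    - [0,0,-0.01,0,0,0,0.8]
    - [0,0,-0.02,0,0,0,0.8]
    - [-0.01,-0.007,-0.02,0,0,0,0.8]
    - [-0.03,-0.021,0,0,0,0,0.8]
    - [-0.042,-0.0295,0,0,0,0,0.8]
    - [-0.042,-0.0295,0,0,0,0,0.8]
    - [-0.042,-0.0295,0,0,0,0,0.8]
    - [-0.035,-0.0245,0,0,0,0,0.8]

```text
clock: 25.55
tool_pos: [581.3, -154.0, 101.8]
ee_rot: [-3.141, 0.001, 2.23]
force: [1.2, -0.1, -0.3]
gripper_width: 0.32
gripper_force: 30.0
```

Call:
servo_tool:
  targets:
    - [-0.025,-0.0175,0,0,0,0,0.8]
    - [-0.008,-0.0055,0,0,0,0,0.8]
    - [0,0,0,0,0,0,0.8]
    - [0,0,0,0,0,0,0.8]

```text
clock: 26.05
tool_pos: [584.0, -188.6, 101.1]
ee_rot: [3.141, -0.001, 2.235]
force: [0.9, -0.1, -0.6]
gripper_width: 0.32
gripper_force: 30.0
```

```bash
python3 d.py 585 -190 60.0 128; python3 - <<'E'
from h import *
c=capture("side");save(c,"s5.png",(160,80,320,240),3.5)
E
```

```text
t 26.05 pos [ 584.  -188.6  101.1] rpy [ 1.800e+02 -1.000e-01  1.281e+02]
shift mm [-1.7 -0.1 41.1]
turn [ 0.001 -0.001  0.001]
```

View pics/s5.png

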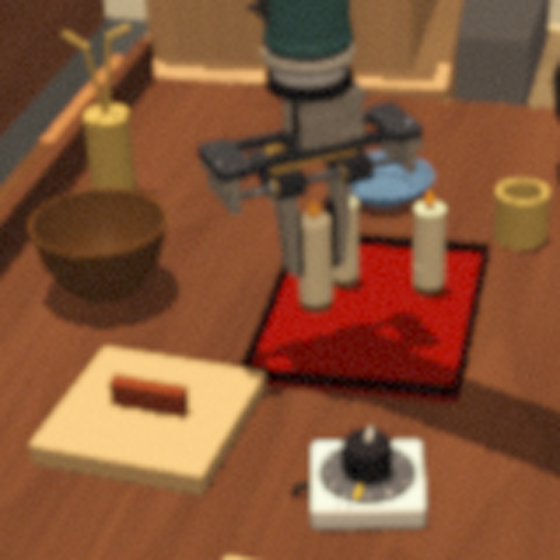

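Two candles stand on the tray, at (347,240) and (430,245). The third is held at (317,260), and the cover has not moved.

Call:
servo_tool:
  targets:
    - [0,0,0.015,0,0,0,0.8]
    - [0,0,0.015,0,0,0,0.8]
    - [0,0,0.006,0,0,0,0.8]
    - [0,0,0.002,0,0,0,0.8]
    - [0,0,0.001,0,0,0,0.8]
    - [0,0,0.001,0,0,0,0.8]
    - [0,0,0.001,0,0,0,0.8]
    - [0,0,0,0,0,0,0.8]

```text
clock: 27.1
tool_pos: [583.9, -190.6, 60.2]
ee_rot: [3.141, 0.0, 2.233]
force: [-0.2, -0.6, -1.5]
gripper_width: 0.321
gripper_force: 30.0
```

Call:
servo_tool:
  targets:
    - [0,0,0.0005,0,0,0,0.8]
    - [0,0,0,0,0,0,0.8]
    - [0,0,0,0,0,0,0.6]
    - [0,0,0,0,0,0,0.35]
    - [0,0,0,0,0,0,0.35]
    - [0,0,-0.02,0,0,0,0.35]
    - [0,0,-0.04,0,0,0,0.35]
    - [0,0,-0.04,0,0,0,0.35]

```text
clock: 28.1
tool_pos: [584.0, -190.7, 161.9]
ee_rot: [3.141, 0.001, 2.233]
force: [1.0, 1.1, -0.7]
gripper_width: 0.652
gripper_force: 0.0
```

```bash
python3 d.py 487 250 65.5 128
```

```text
t 28.10 pos [ 584.  -190.7  161.9] rpy [180.    0.  127.9]
shift mm [407.3 194.3  96.2]
turn [ 0.     0.001 -0.001]
```

Call:
servo_tool:
  targets:
    - [0.02,0.0095,0,0,0,0,0.35]
    - [0.04,0.019,0,0,0,0,0.35]
    - [0.047,0.0224,0,0,0,0,0.35]
    - [0.047,0.0224,0,0,0,0,0.35]
    - [0.047,0.0224,0,0,0,0,0.35]
    - [0.047,0.0224,0,0,0,0,0.35]
    - [0.047,0.0224,0,0,0,0,0.35]
    - [0.047,0.0224,0,0,0,0,0.35]

```text
clock: 29.1
tool_pos: [500.6, 181.5, 159.6]
ee_rot: [-3.141, -0.0, 2.234]
force: [1.0, 0.5, -0.1]
gripper_width: 0.655
gripper_force: 0.0
```

Call:
servo_tool:
  targets:
    - [0.04,0.019,0,0,0,0,0.35]
    - [0.02,0.0095,0,0,0,0,0.35]
    - [0.005,0.003,0,0,0,0,0.35]
    - [0,0,0,0,0,0,0.35]
    - [0,0,0,0,0,0,0.35]

```text
clock: 29.72
tool_pos: [487.3, 248.5, 159.6]
ee_rot: [-3.141, 0.001, 2.231]
force: [-0.4, 0.5, -0.3]
gripper_width: 0.65
gripper_force: 0.0
```

```bash
python3 d.py 487 250 65.5 128
```

```text
t 29.73 pos [487.3 248.5 159.6] rpy [-180.     0.   127.8]
shift mm [ 1.4  0.7 94.1]
turn [-0.     0.001 -0.003]
```

Call:
servo_tool:
  targets:
    - [0,0,0.02,0,0,0,0.35]
    - [0,0,0.03,0,0,0,0.35]
    - [0,0,0.03,0,0,0,0.35]
    - [0,0,0.014,0,0,0,0.35]
    - [0,0,0,0,0,0,0.8]
    - [0,0,0,0,0,0,0.8]
    - [0,0,0,0,0,0,0.8]
    - [0,0,0,0,0,0,0.8]

```text
clock: 30.72
tool_pos: [487.7, 250.3, 66.6]
ee_rot: [3.14, 0.0, 2.233]
force: [-0.3, -0.3, 4.0]
gripper_width: 0.32
gripper_force: 30.0
```

Call:
servo_tool:
  targets:
    - [0,0,-0.015,0,0,0,0.8]
    - [0,0,-0.035,0,0,0,0.8]
    - [-0.025,-0.004,0,0,0,0,0.8]
    - [-0.05,-0.009,0,0,0,0,0.8]
    - [-0.05,-0.009,0,0,0,0,0.8]
    - [-0.035,-0.006,0,0,0,0,0.8]
    - [-0.012,-0.002,0,0,0,0,0.8]
    - [0,0,0,0,0,0,0.8]

```text
clock: 31.72
tool_pos: [568.9, 96.1, 115.9]
ee_rot: [3.141, -0.0, 2.232]
force: [-0.3, 0.9, -1.5]
gripper_width: 0.319
gripper_force: 30.0
```

Call:
servo_tool:
  targets:
    - [0,0,0.015,0,0,0,0.8]
    - [0,0,0.025,0,0,0,0.8]
    - [0,0,0.012,0,0,0,0.8]
    - [0,0,0.005,0,0,0,0.8]
    - [0,0,0,0,0,0,0.8]

```text
clock: 32.35
tool_pos: [569.1, 96.4, 58.5]
ee_rot: [3.141, 0.0, 2.234]
force: [0.3, 0.7, -2.2]
gripper_width: 0.319
gripper_force: 30.0
```

Call:
servo_tool:
  targets:
    - [0,0,0.001,0,0,0,0.8]
    - [0,0,0.001,0,0,0,0.8]
    - [0,0,0.001,0,0,0,0.8]
    - [0,0,0.001,0,0,0,0.8]
    - [0,0,0.001,0,0,0,0.8]
    - [0,0,0,0,0,0,0.8]

```text
clock: 33.1
tool_pos: [569.7, 95.7, 54.6]
ee_rot: [3.14, 0.001, 2.232]
force: [-2.2, -0.0, 5.8]
gripper_width: 0.322
gripper_force: 30.0
```

Call:
servo_tool:
  targets:
    - [0,0,0.001,0,0,0,0.8]
    - [0,0,0.001,0,0,0,0.8]
    - [0,0,0,0,0,0,0.8]

```text
clock: 33.48
tool_pos: [569.9, 95.8, 54.5]
ee_rot: [3.14, 0.001, 2.232]
force: [-5.8, -1.4, 20.3]
gripper_width: 0.323
gripper_force: 30.0
```

Call:
servo_tool:
  targets:
    - [0,0,-0.01,0,0,0,0.8]
    - [0,0,-0.02,0,0,0,0.8]
    - [-0.008,-0.01,-0.02,0,0,0,0.8]
    - [-0.024,-0.0305,0,0,0,0,0.8]
    - [-0.034,-0.043,0,0,0,0,0.8]
    - [-0.034,-0.043,0,0,0,0,0.8]
    - [-0.034,-0.043,0,0,0,0,0.8]
    - [-0.028,-0.0355,0,0,0,0,0.8]

```text
clock: 34.48
tool_pos: [505.7, -161.2, 102.3]
ee_rot: [-3.142, 0.001, 2.23]
force: [0.9, -0.3, -1.0]
gripper_width: 0.322
gripper_force: 30.0
```

Call:
servo_tool:
  targets:
    - [-0.016,-0.0203,0,0,0,0,0.8]
    - [-0.005,-0.006,0,0,0,0,0.8]
    - [0,0,0,0,0,0,0.8]
    - [0,0,0,0,0,0,0.8]

```text
clock: 34.98
tool_pos: [499.5, -189.2, 101.6]
ee_rot: [3.141, -0.0, 2.235]
force: [0.6, 0.1, -0.4]
gripper_width: 0.318
gripper_force: 30.0
```

```bash
python3 d.py 500 -190 60.5 128; python3 - <<'E'
from h import *
c=capture("side");save(c,"s6.png",(160,80,320,240),3.5)
E
```

```text
t 34.98 pos [ 499.5 -189.2  101.6] rpy [180.  -0. 128.]
shift mm [-1.  -0.1 41.1]
turn [ 0.001 -0.     0.001]
```

View pics/s6.png

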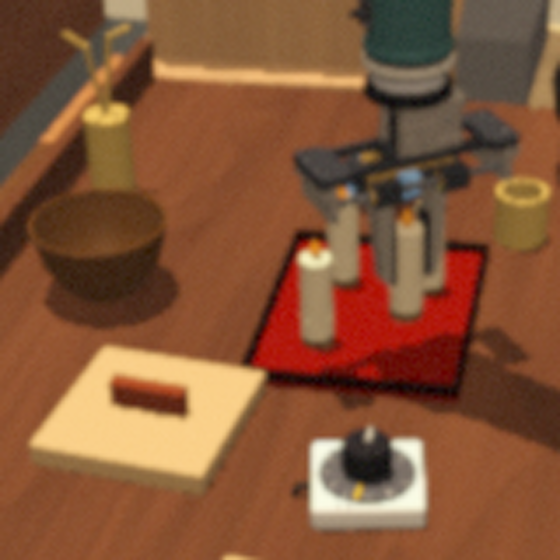

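Three candles are standing, at (345,240), (432,260) and (317,295). The fourth is held at (407,265); lower and release it.

Call:
servo_tool:
  targets:
    - [0,0,0.015,0,0,0,0.8]
    - [0,0,0.015,0,0,0,0.8]
    - [0,0,0.006,0,0,0,0.8]
    - [0,0,0.002,0,0,0,0.8]
    - [0,0,0.001,0,0,0,0.8]
    - [0,0,0.001,0,0,0,0.8]
    - [0,0,0.001,0,0,0,0.8]
    - [0,0,0,0,0,0,0.8]

```text
clock: 36.02
tool_pos: [499.1, -190.7, 60.7]
ee_rot: [3.141, 0.0, 2.233]
force: [0.1, 0.2, -0.7]
gripper_width: 0.323
gripper_force: 30.0
```

Call:
servo_tool:
  targets:
    - [0,0,0.0005,0,0,0,0.8]
    - [0,0,0,0,0,0,0.8]
    - [0,0,0,0,0,0,0.6]
    - [0,0,0,0,0,0,0.35]
    - [0,0,0,0,0,0,0.35]
    - [0,0,-0.02,0,0,0,0.35]
    - [0,0,-0.04,0,0,0,0.35]
    - [0,0,-0.04,0,0,0,0.35]

```text
clock: 37.02
tool_pos: [498.8, -190.6, 160.8]
ee_rot: [-3.141, -0.001, 2.233]
force: [0.4, -0.1, -0.0]
gripper_width: 0.649
gripper_force: 0.0
```

```bash
python3 d.py 490.5 17.5 140 128;python3 - <<'E'
from h import *
s=sense();print(s["joint_pos"].round(2))
E
```

```text
t 37.02 pos [ 498.8 -190.6  160.8] rpy [-180.    -0.   127.9]
shift mm [169.2 121.4  20.9]
turn [-0.001 -0.001 -0.001]
[ 0.2   0.36  0.12  1.95 -0.06  0.84  1.02]
```

Call:
servo_tool:
  targets:
    - [0.02,0.0144,0,0,0,0,0.35]
    - [0.04,0.0287,0,0,0,0,0.35]
    - [0.045,0.0322,0,0,0,0,0.35]
    - [0.04,0.0287,0,0,0,0,0.35]
    - [0.018,0.0129,0,0,0,0,0.35]
    - [0.006,0.0045,0,0,0,0,0.35]

```text
clock: 37.78
tool_pos: [490.8, 18.7, 160.1]
ee_rot: [3.141, -0.0, 2.235]
force: [1.1, -0.0, 0.3]
gripper_width: 0.645
gripper_force: 0.0
```

Call:
servo_tool:
  targets:
    - [0,0,0,0,0,0.14,0.35]
    - [0,0,0,0,0,0.18,0.35]
    - [0,0,0,0,0,0.18,0.35]
    - [0,0,0,0,0,0.18,0.35]
    - [0,0,0,0,0,0.18,0.35]
    - [0,0,0,0,0,0.18,0.35]
    - [0,0,0,0,0,0.18,0.35]
    - [0,0,0,0,0,0.18,0.35]

```text
clock: 38.78
tool_pos: [491.1, 15.8, 160.0]
ee_rot: [3.141, 0.0, 0.825]
force: [0.7, 1.2, -1.0]
gripper_width: 0.653
gripper_force: 0.0
```

Call:
servo_tool:
  targets:
    - [0,0,0,0,0,0.18,0.35]
    - [0,0,0,0,0,0.18,0.35]
    - [0,0,0,0,0,0.18,0.35]
    - [0,0,0,0,0,0.17,0.35]
    - [0,0,0,0,0,0,0.35]
    - [0,0,0,0,0,0,0.35]

```text
clock: 39.52
tool_pos: [491.0, 16.7, 160.1]
ee_rot: [3.141, 0.0, 0.125]
force: [-1.0, 0.4, -0.3]
gripper_width: 0.651
gripper_force: 0.0
```

```bash
python3 d.py 490 17.5 43 5
```

```text
t 39.52 pos [491.   16.7 160.1] rpy [180.    0.    7.1]
shift mm [ -0.9  -0.9 117.1]
turn [0.    0.    0.037]
```

Call:
servo_tool:
  targets:
    - [-0.001,-0.001,0.02,0,0,0,0.35]
    - [0,0,0.035,0,0,0,0.35]
    - [0,0,0.035,0,0,0,0.35]
    - [0,0,0.02,0,0,0,0.35]
    - [0,0,0.007,0,0,0,0.35]
    - [0,0,0,0,0,0,0.35]
  grip_force: 15

```text
clock: 40.28
tool_pos: [490.0, 17.9, 43.1]
ee_rot: [-3.142, 0.0, 0.123]
force: [0.8, -0.1, -0.0]
gripper_width: 0.653
gripper_force: 0.0
```

Call:
servo_tool:
  targets:
    - [0,0,0,0,0,0,0.7]
    - [0,0,0,0,0,0,0.7]
    - [0,0,0,0,0,0,0.7]
    - [0,0,0,0,0,0,0.7]

```text
clock: 40.78
tool_pos: [490.8, 16.0, 43.9]
ee_rot: [3.139, -0.002, 0.121]
force: [1.2, -5.5, 1.4]
gripper_width: 0.431
gripper_force: 15.0
```

Call:
servo_tool:
  targets:
    - [0,0.0015,0,0,0,-0.1,0.7]
    - [0,0,0,0,0,-0.17,0.7]
    - [0,0,0,0,0,-0.17,0.7]
    - [0,0,0,0,0,-0.17,0.7]
    - [0,0,0,0,0,-0.17,0.7]
    - [0,0,0,0,0,-0.17,0.7]
    - [0,0,0,0,0,-0.17,0.7]
    - [0,0,0,0,0,0,0.7]

```text
clock: 41.78
tool_pos: [491.0, 15.8, 43.9]
ee_rot: [3.139, -0.0, 1.24]
force: [1.1, -3.4, 4.1]
gripper_width: 0.433
gripper_force: 15.0
```

```bash
python3 d.py 490 17.5 43 5; python3 -c "
from h import *
s=sense();print(s['force'],s['wrist_torque'],s['gripper_width'])"
```

```text
t 41.77 pos [491.   15.8  43.9] rpy [179.9  -0.   71.1]
shift mm [ 1.3 -1.5  0.9]
turn [ 0.002 -0.002  1.153]
[ 1.13925732 -3.37496125  4.08150144] [-0.69744761  0.00792598  0.03566715] 0.4334990567083342
```

Call:
servo_tool:
  targets:
    - [0,0,0,0,0,-0.17,0.7]
    - [0,0,0,0,0,-0.17,0.7]
    - [0,0,0,0,0,-0.17,0.7]
    - [0,0,0,0,0,-0.17,0.7]
    - [0,0,0,0,0,-0.17,0.7]
    - [0,0,0,0,0,-0.17,0.7]
    - [0,0,0,0,0,-0.17,0.7]
    - [0,0,0,0,0,-0.17,0.7]

```text
clock: 42.78
tool_pos: [491.2, 15.9, 43.9]
ee_rot: [3.141, 0.002, 2.604]
force: [1.0, -2.3, 3.4]
gripper_width: 0.432
gripper_force: 15.0
```

Call:
servo_tool:
  targets:
    - [0,0,0,0,0,-0.17,0.7]
    - [0,0,0,0,0,-0.15,0.7]
    - [0,0,0,0,0,-0.1,0.7]
    - [0,0,0,0,0,-0.04,0.7]
    - [0,0,0,0,0,0,0.7]
    - [0,0,0,0,0,0,0.7]

```text
clock: 43.52
tool_pos: [491.3, 16.0, 43.9]
ee_rot: [-3.141, 0.002, 3.059]
force: [2.1, -3.5, 5.1]
gripper_width: 0.431
gripper_force: 15.0
```

Call:
servo_tool:
  targets:
    - [0,0,0,0,0,0,0.35]
    - [0,0,0,0,0,0,0.35]
    - [0,0,0,0,0,0,0.35]
    - [0,0,-0.03,0,0,0,0.35]
    - [0,0,-0.045,0,0,0,0.35]
    - [0,0,-0.045,0,0,0,0.35]
    - [0,-0.03,0,0,0,0,0.35]
    - [0,-0.05,0,0,0,0,0.35]

```text
clock: 44.52
tool_pos: [484.1, -62.4, 163.9]
ee_rot: [3.141, 0.002, 3.066]
force: [0.8, -0.4, -0.4]
gripper_width: 0.648
gripper_force: 0.0
```

Call:
servo_tool:
  targets:
    - [0,-0.05,0,0,0,0,0.35]
    - [0,-0.05,0,0,0,0,0.35]
    - [0,-0.04,0,0,0,0,0.35]
    - [0,-0.02,0,0,0,0,0.35]
    - [0,0,0,0,0,0,0.35]

```text
clock: 45.15
tool_pos: [470.5, -223.9, 162.7]
ee_rot: [3.141, -0.001, 3.059]
force: [-0.0, 0.4, 0.1]
gripper_width: 0.649
gripper_force: 0.0
```

```bash
python3 - <<'E'
from h import *
import pickle
o={}
for n in("top","side"):
    L=[capture(n) for _ in range(5)];c=L[0];c["img"]=np.mean([l["img"] for l in L],0).astype(np.uint8);pickle.dump(c,open(n+"1.pkl","wb"));o[n]=c
def crop(c,b,s):
    return cv2.resize(c["img"][b[1]:b[3],b[0]:b[2]],(390,390),interpolation=cv2.INTER_CUBIC)
a=crop(o["top"],(220,190,260,230),0);b=crop(o["side"],(242,194,290,242),0)
cv2.imwrite("pics/k1.png",np.hstack([a,b])[:,:,::-1])
print(sense()["tool_pos"])
E
```

```text
[ 471.26710677 -222.1737097   163.14232246]
```

View pics/k1.png

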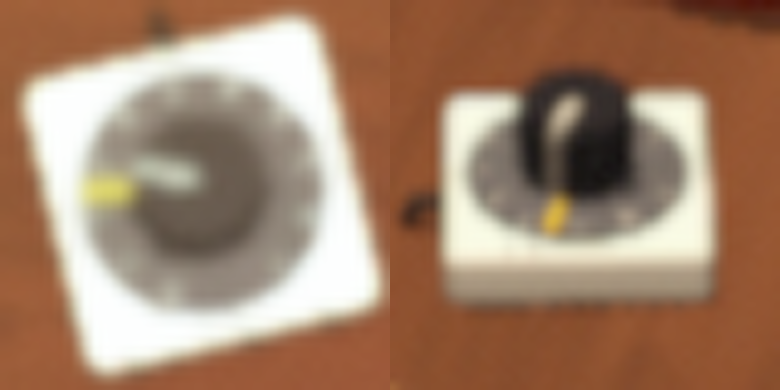

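```bash
python3 - <<'E'
from h import *
import pickle
t=pickle.load(open("top1.pkl","rb"));s=pickle.load(open("side1.pkl","rb"))
T=lambda u,v,z:ray(t,220+(u+.5)/9.75-.5,190+(v+.5)/9.75-.5,z)[:2]
S=lambda u,v,z:ray(s,242+(u-390+.5)/8.125-.5,194+(v+.5)/8.125-.5,z)[:2]
ang=lambda d:np.degrees(np.arctan2(d[1],d[0])).round(1)
# top: centroids by colour
im=t["img"][190:230,220:260].astype(float);yy,xx=np.mgrid[190:230,220:260]
sat=im[:,:,:2].mean(2)-im[:,:,2]
w=np.clip(sat-40,0,None)*((im[:,:,1]>120));w[:, 15:]=0;m=(yy<206)|(yy>213);w[m]=0
mk=np.array([(xx*w).sum(),(yy*w).sum()])/w.sum()
r=np.hypot(xx-240.2,yy-208.3)
w2=np.clip(im.min(2)-130,0,None)*((xx>=233)&(xx<=242)&(yy>203)&(yy<212));ptr=np.array([(xx*w2).sum(),(yy*w2).sum()])/w2.sum()
X=np.vstack([xx.ravel()-ptr[0],yy.ravel()-ptr[1]]);C=(X*w2.ravel())@X.T/w2.sum();ev,V=np.linalg.eigh(C)
print("mark px",mk,"ptr px",ptr,"ptr axis",V[:,1],ev)
box=np.mean([T(*p,24) for p in((25,85),(315,15),(380,300),(95,375))],0)
bs=np.mean([S(*p,24) for p in((447,92),(708,92),(714,268),(442,262))],0)
print("box",box,bs)
M=ray(t,*mk,24)[:2];P=ray(t,*ptr,54)[:2];d=ray(t,*(ptr-V[:,1]*np.sign(V[0,1])),54)[:2]-P
print("T mark dir",ang(M-box),np.linalg.norm(M-box),"ptr dir axis",ang(d),"from box",ang(P-box),np.linalg.norm(P-box))
print("S mark",ang(S(556,215,24)-bs),"own",ang(S(552,232,24)-S(560,198,24)),"ptr",ang(S(555,130,54)-S(580,100,54)))
E
```

```text
mark px [230.35697211 209.04940239] ptr px [236.29457364 207.17312661] ptr axis [-0.97474708 -0.22331175] [0.3087915  3.10159382]
box [490.49118352  15.38339399] [489.19893793  22.37277529]
T mark dir 87.6 30.657526210588518 ptr dir axis 76.2 from box 77.0 12.109673996270027
S mark 83.5 own 94.2 ptr 75.5
```

```bash
python3 d.py 490.5 16 43.5 175; python3 - <<'E'
from h import *
import pickle
for n,cen in(("top",(240.5,209)),("side",(265.5,214.5))):
    c=pickle.load(open(n+"1.pkl","rb"));g=cv2.cvtColor(c["img"],cv2.COLOR_RGB2GRAY)
    u8=cv2.resize(c["img"],None,fx=8,fy=8,interpolation=cv2.INTER_CUBIC)
    # rays outwards from the centre to the ring's outer edge on white, in world plane z=24
    o=ray(c,*cen,24);pts=[]
    for a in np.radians(np.arange(0,360,4)):
        pr=np.array([proj(c,o+np.array([np.cos(a)*r,np.sin(a)*r,0])) for r in np.arange(24,42,.25)],np.float32)
        v=cv2.remap(c["img"].astype(np.float32).min(2),pr[:,0],pr[:,1],cv2.INTER_LINEAR)
        k=np.argmax(np.diff(cv2.blur(v,(1,9)).ravel()));pts.append(ray(c,*pr[k],24)[:2])
    p=np.array(pts)
    for _ in range(6):
        A=np.c_[2*p,np.ones(len(p))];x=np.linalg.lstsq(A,(p**2).sum(1),rcond=None)[0];r=np.sqrt(x[2]+x[0]**2+x[1]**2)
        e=abs(np.hypot(*(p-x[:2]).T)-r);p=p[e<max(1.0,2*np.median(e))]
    print(n,"ring centre",x[:2],"r",r,len(p))
    if n=="top":
        M=ray(c,230.357,209.049,24)[:2];P=ray(c,236.295,207.173,54)[:2]
    else:
        M=ray(c,242+(556.5-390)/8.125-.5,194+215.5/8.125-.5,24)[:2];P=ray(c,242+(568-390)/8.125-.5,194+115.5/8.125-.5,54)[:2]
    for q in(M,P): d=q-x[:2];print(np.degrees(np.arctan2(d[1],d[0])),np.hypot(*d))
E
```

```text
t 45.65 pos [ 471.3 -222.2  163.1] rpy [180.    0.  175.5]
shift mm [ -0.6 238.9 119.6]
turn [0.    0.    0.009]
top ring centre [490.58935025  16.01557503] r 37.28122641950322 82
87.7394593999721 30.02183739030525
76.76640916755548 11.470553981599785
side ring centre [489.64869368  20.82567279] r 37.67000628549592 50
84.94456532404214 24.457221731608605
73.96112699109544 6.575093296804996
```

Call:
servo_tool:
  targets:
    - [0,0.02,0,0,0,0,0.35]
    - [0,0.045,0,0,0,0,0.35]
    - [0,0.055,0,0,0,0,0.35]
    - [0,0.055,0,0,0,0,0.35]
    - [0,0.045,0,0,0,0,0.35]
    - [0,0.019,0,0,0,0,0.35]
    - [0,0,0,0,0,0,0.35]
    - [0,0,0,0,0,0,0.35]

```text
clock: 46.65
tool_pos: [489.9, 14.5, 163.0]
ee_rot: [-3.141, -0.0, 3.062]
force: [-0.5, 0.4, -0.3]
gripper_width: 0.648
gripper_force: 0.0
```

Call:
servo_tool:
  targets:
    - [0,0,0.025,0,0,0,0.35]
    - [0,0,0.035,0,0,0,0.35]
    - [0,0,0.035,0,0,0,0.35]
    - [0,0,0.02,0,0,0,0.35]
    - [0,0,0.004,0,0,0,0.35]
    - [0,0,0,0,0,0,0.35]
    - [0,0,0,0,0,0,0.35]

```text
clock: 47.52
tool_pos: [490.7, 15.3, 45.0]
ee_rot: [3.142, 0.002, 3.062]
force: [0.3, 0.5, 0.1]
gripper_width: 0.652
gripper_force: 0.0
```

Call:
servo_tool:
  targets:
    - [0,0,0,0,0,0,0.7]
    - [0,0,0,0,0,0,0.7]
    - [0,0,0,0,0,0,0.7]
    - [0,0,0,0,0,0,0.7]

```text
clock: 48.02
tool_pos: [490.3, 16.0, 44.5]
ee_rot: [3.141, 0.001, 3.063]
force: [-0.8, 1.1, 5.4]
gripper_width: 0.434
gripper_force: 15.0
```

Call:
servo_tool:
  targets:
    - [0,0,0,0,0,-0.08,0.7]
    - [0,0,0,0,0,-0.08,0.7]
    - [0,0,0,0,0,-0.035,0.7]
    - [0,0,0,0,0,0,0.7]
    - [0,0,0,0,0,0,0.7]

```text
clock: 48.65
tool_pos: [490.3, 15.8, 44.5]
ee_rot: [-3.142, 0.001, -3.025]
force: [-0.8, 1.1, 5.2]
gripper_width: 0.431
gripper_force: 15.0
```

Call:
servo_tool:
  targets:
    - [0,0,0,0,0,0,0.35]
    - [0,0,0,0,0,0,0.35]
    - [0,0,0,0,0,0,0.35]
    - [0,0,-0.03,0,0,0,0.35]
    - [0,0,-0.045,0,0,0,0.35]
    - [0,0,-0.045,0,0,0.09,0.35]
    - [0,-0.03,0,0,0,0.097,0.35]
    - [0,-0.05,0,0,0,0,0.35]

```text
clock: 49.65
tool_pos: [487.2, -64.9, 164.0]
ee_rot: [-3.141, 0.001, 3.072]
force: [0.4, -0.8, -0.4]
gripper_width: 0.651
gripper_force: 0.0
```

Call:
servo_tool:
  targets:
    - [0,-0.05,0,0,0,0,0.35]
    - [0,-0.05,0,0,0,0,0.35]
    - [0,-0.04,0,0,0,0,0.35]
    - [0,-0.02,0,0,0,0,0.35]
    - [0,0,0,0,0,0,0.35]

```text
clock: 50.28
tool_pos: [475.1, -224.8, 163.2]
ee_rot: [3.141, -0.001, 3.068]
force: [0.2, 1.3, 0.3]
gripper_width: 0.65
gripper_force: 0.0
```

```bash
python3 - <<'E'
from h import *
import pickle
o={}
for n in("top","side"):
    L=[capture(n) for _ in range(5)];c=L[0];c["img"]=np.mean([l["img"] for l in L],0).astype(np.uint8);pickle.dump(c,open(n+"2.pkl","wb"));o[n]=c
def crop(c,b): return cv2.resize(c["img"][b[1]:b[3],b[0]:b[2]],(390,390),interpolation=cv2.INTER_CUBIC)
k=np.hstack([crop(o["top"],(220,190,260,230)),crop(o["side"],(242,194,290,242))])
a=o["top"]["img"][110:235,145:375];k2=cv2.resize(a,(780,int(125*780/230)))
cv2.imwrite("pics/k2.png",np.vstack([k[::2,::2],np.zeros((195,390,3),np.uint8)]) [:, :, ::-1] if 0 else np.vstack([cv2.resize(k,(350,175)).repeat(1,0) if 0 else np.hstack([cv2.resize(k,(350,175)),np.zeros((175,430,3),np.uint8)]),k2])[:,:,::-1])
c=o["top"];im=c["img"][190:230,220:260].astype(float);yy,xx=np.mgrid[190:230,220:260]
w2=np.clip(im.min(2)-130,0,None)*((xx>=233)&(xx<=242)&(yy>203)&(yy<213));ptr=np.array([(xx*w2).sum(),(yy*w2).sum()])/w2.sum()
X=np.vstack([xx.ravel()-ptr[0],yy.ravel()-ptr[1]]);C=(X*w2.ravel())@X.T/w2.sum();ev,V=np.linalg.eigh(C)
P=ray(c,*ptr,54)[:2];d=ray(c,*(ptr-V[:,1]*np.sign(V[0,1])),54)[:2]-P;q=P-[490.59,16.02]
print(ptr,ev,"ptr axis",np.degrees(np.arctan2(d[1],d[0])),"from centre",np.degrees(np.arctan2(q[1],q[0])),np.hypot(*q),"mark 87.7")
print(sense()["clock"])
E
```

```text
[236.33333333 207.8699187 ] [0.41667773 1.76152308] ptr axis 89.10852365050121 from centre 87.21685659302392 11.078079220039049 mark 87.7
50.775
```

View pics/k2.png

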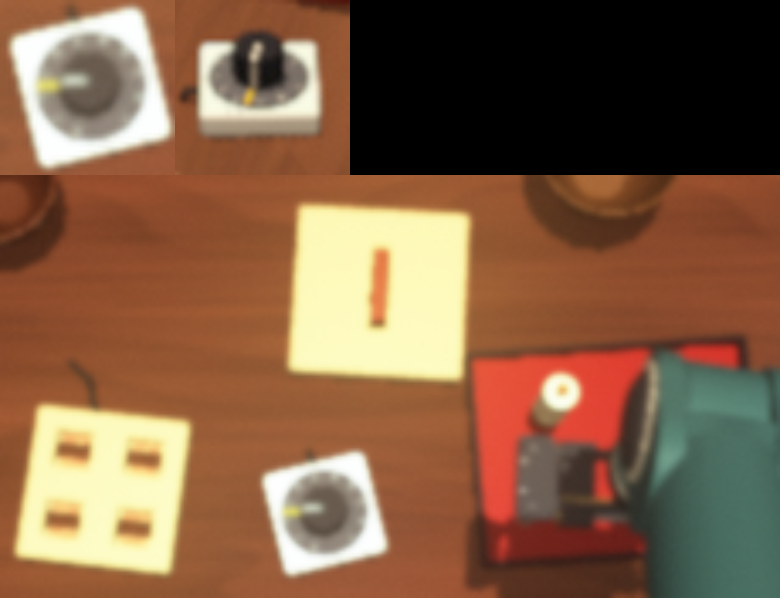

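The top view shows the pointer on the brass mark at (305,508) and an empty dock. The cover has been knocked: its corners are now (298,205), (470,212), (463,380) and (289,369), about 35 mm to -y. I'll re-measure the cover and dock in the top camera, which agreed with where the gripper felt the knob.

```bash
cat > rect.py <<'E'
from h import *
def rect(c,z,cen,half,thr=None):
    xs=np.arange(cen[0]-half,cen[0]+half,.5);ys=np.arange(cen[1]-half,cen[1]+half,.5)
    g=np.array([[proj(c,(x,y,z)) for y in ys] for x in xs],np.float32)
    b=cv2.remap(c["img"],g[...,0],g[...,1],cv2.INTER_LINEAR)
    m=b[...,2].astype(np.uint8);t,_=cv2.threshold(m,0,255,cv2.THRESH_OTSU);t=thr or t
    cs,_=cv2.findContours((m>t).astype(np.uint8),cv2.RETR_EXTERNAL,cv2.CHAIN_APPROX_NONE)
    k=max(cs,key=cv2.contourArea);(v,u),(w,h),a=cv2.minAreaRect(k)
    M=cv2.moments(k)
    return t,np.round([xs[0]+u*.5,ys[0]+v*.5],1),"mom",np.round([xs[0]+M["m01"]/M["m00"]*.5,ys[0]+M["m10"]/M["m00"]*.5],1),np.round([w*.5,h*.5],1),round(-a%90,1),round(a,1)
E
python3 - <<'E'
from rect import *
import pickle
c=pickle.load(open("top2.pkl","rb"))
print("dock",rect(c,22,(516,214),95));print("cover",rect(c,20,(697,-35),100))
K=780/230
Q=lambda u,v,z:ray(c,145+(u+.5)/K-.5,110+(v-175+.5)/K-.5,z)[:2]
for n,p,z in(("dock",[(37,405),(190,421),(170,574),(15,556)],22),("cover",[(298,205),(470,212),(463,380),(289,369)],20)):
    P=np.array([Q(*q,z) for q in p]);e=np.roll(P,-1,0)-P;print(n,P.mean(0).round(1),np.hypot(*e.T).round(),(np.degrees(np.arctan2(e[:,1],e[:,0]))%90-90).round(1))
B=np.array([Q(*q,12) for q in((73,446),(143,454),(62,518),(133,524))]);print("bays",B.round(1).tolist(),B.mean(0))
print("handle",Q(381,249,46),Q(378,322,46))
E
```

```text
dock (118.0, array([515.4, 213.9]), 'mom', array([515.3, 213.9]), array([138.9, 139. ]), 82.5, 7.5)
cover (122.0, array([696.1, -36.8]), 'mom', array([695.9, -36.7]), array([158.2, 158.2]), 86.1, 3.9)
dock [515.8 214.1] [139. 139. 139. 138.] [-6.8 -7.  -7.4 -6.8]
cover [696.9 -37.4] [160. 160. 159. 157.] [-3.  -3.8 -4.4 -3.4]
bays [[556.5, 243.6], [548.3, 180.1], [490.8, 252.2], [484.5, 188.4]] [520.0158449  216.09016059]
handle [728.60241918 -38.28288514] [660.32325724 -34.46752743]
```

```bash
python3 d.py 696.4 -37 100 176.2
```

```text
t 50.77 pos [ 476.  -223.3  164.2] rpy [-180.    0.  176.]
shift mm [-206.8  201.3   64.2]
turn [-0.     0.    -0.004]
```

Call:
servo_tool:
  targets:
    - [-0.015,0.015,0,0,0,0,0.5]
    - [-0.03,0.03,0,0,0,0,0.5]
    - [-0.037,0.036,0,0,0,0,0.5]
    - [-0.037,0.036,0,0,0,0,0.5]
    - [-0.037,0.036,0,0,0,0,0.5]
    - [-0.03,0.029,0,0,0,0,0.5]
    - [-0.016,0.015,0,0,0,0,0.5]
    - [-0.005,0.004,0.02,0,0,0,0.5]

```text
clock: 51.78
tool_pos: [698.3, -36.1, 144.7]
ee_rot: [3.141, 0.003, 3.073]
force: [0.2, -0.0, -0.5]
gripper_width: 0.501
gripper_force: 0.0
```

Call:
servo_tool:
  targets:
    - [0,0,0.03,0,0,0,0.5]
    - [0,0,0.015,0,0,0,0.5]
    - [0,0,0,0,0,0,0.5]
    - [0,0,0,0,0,0,0.5]

```text
clock: 52.28
tool_pos: [697.0, -38.4, 100.0]
ee_rot: [3.142, 0.001, 3.07]
force: [0.2, -1.0, 0.0]
gripper_width: 0.498
gripper_force: 0.0
```

```bash
python3 d.py 696.4 -37 37 176.2; python3 - <<'E'
from rect import *
c=capture("top");print(rect(c,20,(697,-35),100))
E
```

```text
t 52.27 pos [697.  -38.4 100. ] rpy [1.800e+02 1.000e-01 1.759e+02]
shift mm [ 0.8  1.3 63. ]
turn [ 0.     0.001 -0.005]
(94.0, array([696.7, -80.5]), 'mom', array([711.9, -95.3]), array([109. , 199.5]), 0.0, -0.0)
```

Call:
servo_tool:
  targets:
    - [0.001,0.001,0.02,0,0,0,0.5]
    - [0,0,0.025,0,0,0,0.5]
    - [0,0,0.012,0,0,0,0.5]
    - [0,0,0.006,0,0,0,0.5]
    - [0,0,0,0,0,0,0.5]
  grip_force: 30

```text
clock: 52.95
tool_pos: [695.7, -36.9, 36.0]
ee_rot: [3.142, -0.0, 3.071]
force: [-0.3, 0.7, -0.1]
gripper_width: 0.501
gripper_force: 0.0
```

Call:
servo_tool:
  targets:
    - [0,0,0,0,0,0,0.95]
    - [0,0,0,0,0,0,0.95]
    - [0,0,0,0,0,0,0.95]
    - [0,0,0,0,0,0,0.95]
    - [0,0,0,0,0,0,0.95]

```text
clock: 53.58
tool_pos: [695.9, -37.0, 36.5]
ee_rot: [-3.142, 0.001, 3.071]
force: [-1.3, 0.1, 1.9]
gripper_width: 0.172
gripper_force: 30.0
```

Call:
servo_tool:
  targets:
    - [0,0,-0.01,0,0,0,0.95]
    - [0,0,-0.02,0,0,0,0.95]
    - [0,0,-0.03,0,0,0,0.95]
    - [0,0,-0.025,0,0,0,0.95]
    - [0,0,0,0,0,0,0.95]
    - [0,0,0,0,0,0,0.95]

```text
clock: 54.32
tool_pos: [695.1, -37.1, 120.7]
ee_rot: [-3.141, -0.001, 3.071]
force: [-0.4, -0.6, -2.8]
gripper_width: 0.166
gripper_force: 30.0
```

```bash
python3 d.py 515.4 214 121 172.6
```

```text
t 54.33 pos [695.1 -37.1 120.7] rpy [-180.    -0.   175.9]
shift mm [ 1.971e+02  2.377e+02 -2.000e-01]
turn [-0.    -0.001  0.058]
```

Call:
servo_tool:
  targets:
    - [0.008,0.0095,0,0,0,0,0.95]
    - [0.02,0.024,0,0,0,0,0.95]
    - [0.03,0.036,0,0,0,0,0.95]
    - [0.032,0.039,0,0,0,0,0.95]
    - [0.032,0.039,0,0,0,0,0.95]
    - [0.032,0.039,0,0,0,0,0.95]
    - [0.025,0.03,0,0,0,0,0.95]
    - [0.014,0.016,0,0,0,0,0.95]

```text
clock: 55.32
tool_pos: [516.6, 211.4, 120.5]
ee_rot: [3.141, -0.002, 3.075]
force: [0.2, -0.2, -1.2]
gripper_width: 0.17
gripper_force: 30.0
```

Call:
servo_tool:
  targets:
    - [0.004,0.005,0,0,0,0.03,0.95]
    - [0,0,0,0,0,0.028,0.95]
    - [0,0,0,0,0,0,0.95]
    - [0,0,0,0,0,0,0.95]

```text
clock: 55.82
tool_pos: [516.1, 213.4, 120.9]
ee_rot: [-3.141, -0.0, 3.012]
force: [0.1, 0.7, -2.5]
gripper_width: 0.172
gripper_force: 30.0
```

```bash
python3 d.py 515.4 214 121 172.6; python3 - <<'E'
from h import *
import pickle
c=capture("top");pickle.dump(c,open("top3.pkl","wb"));d=capture("side");pickle.dump(d,open("side3.pkl","wb"));a=c["img"][140:245,130:235];b=d["img"][170:310,140:280]
r=lambda i:cv2.resize(i,(400,400),interpolation=cv2.INTER_CUBIC)
cv2.imwrite("pics/c1.png",np.hstack([r(a),r(b)])[:,:,::-1]);print(sense()["gripper_width"])
E
```

```text
t 55.83 pos [516.1 213.4 120.9] rpy [-180.    -0.   172.6]
shift mm [ 0.8  0.5 -0.1]
turn [-0. -0. -0.]
0.17469302118599997
```

View pics/c1.png

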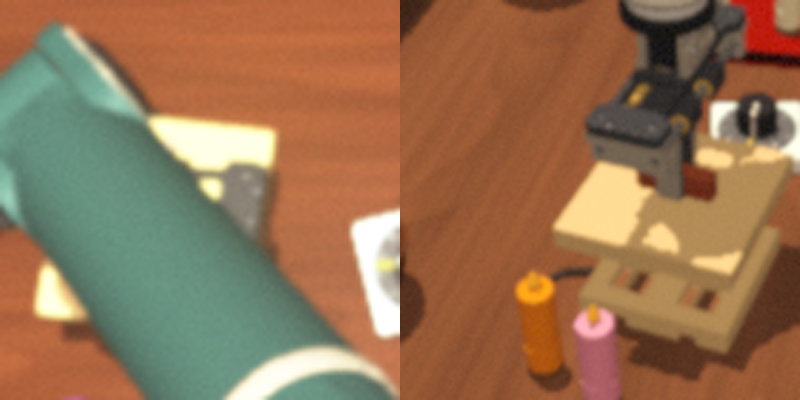

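Left: the arm hides most of the cover. Right: the cover is held level at about (680,210), squarely above the dock. The dimmer pointer and mark line up at (757,125). Now lower it.

Call:
servo_tool:
  targets:
    - [0.001,0.0005,0.015,0,0,0,0.95]
    - [0,0,0.025,0,0,0,0.95]
    - [0,0,0.015,0,0,0,0.95]
    - [0,0,0.004,0,0,0,0.95]
    - [0,0,0,0,0,0,0.95]
    - [0,0,0,0,0,0,0.95]

```text
clock: 56.68
tool_pos: [515.6, 214.8, 62.8]
ee_rot: [3.141, 0.001, 3.013]
force: [-0.2, -0.9, -2.8]
gripper_width: 0.172
gripper_force: 30.0
```

Call:
servo_tool:
  targets:
    - [0,0,0.0015,0,0,0,0.95]
    - [0,0,0.0015,0,0,0,0.95]
    - [0,0,0.0015,0,0,0,0.95]
    - [0,0,0,0,0,0,0.95]

```text
clock: 57.18
tool_pos: [515.0, 214.5, 57.5]
ee_rot: [-3.141, -0.0, 3.013]
force: [-0.2, -0.1, -2.6]
gripper_width: 0.173
gripper_force: 30.0
```

Call:
servo_tool:
  targets:
    - [0,0,0.0015,0,0,0,0.95]
    - [0,0,0.0015,0,0,0,0.95]
    - [0,0,0.0015,0,0,0,0.95]
    - [0,0,0,0,0,0,0.95]

```text
clock: 57.68
tool_pos: [515.0, 214.5, 52.9]
ee_rot: [-3.141, -0.0, 3.013]
force: [0.5, 0.0, -2.6]
gripper_width: 0.173
gripper_force: 30.0
```

Call:
servo_tool:
  targets:
    - [0,0,0.0015,0,0,0,0.95]
    - [0,0,0.0015,0,0,0,0.95]
    - [0,0,0.0015,0,0,0,0.95]
    - [0,0,0,0,0,0,0.95]

```text
clock: 58.18
tool_pos: [514.9, 214.5, 48.4]
ee_rot: [-3.141, -0.0, 3.013]
force: [-0.4, -0.2, -2.0]
gripper_width: 0.169
gripper_force: 30.0
```

Call:
servo_tool:
  targets:
    - [0,0,0.0015,0,0,0,0.95]
    - [0,0,0.001,0,0,0,0.95]
    - [0,0,0.001,0,0,0,0.95]
    - [0,0,0,0,0,0,0.95]

```text
clock: 58.68
tool_pos: [515.1, 214.5, 46.5]
ee_rot: [-3.141, 0.001, 3.013]
force: [-4.3, -1.9, 10.4]
gripper_width: 0.169
gripper_force: 30.0
```

Seated: z is 46.5 mm as predicted, with 10 N of contact. Release and retreat up and to the side.

Call:
servo_tool:
  targets:
    - [0,0,-0.001,0,0,0,0.8]
    - [0,0,0,0,0,0,0.6]
    - [0,0,0,0,0,0,0.5]
    - [0,0,0,0,0,0,0.5]
    - [0,0,-0.02,0,0,0,0.5]
    - [0,0,-0.04,0,0,0,0.5]
    - [0,0,-0.05,0,0,0,0.5]
    - [0,-0.03,-0.02,0,0,0,0.5]

```text
clock: 59.68
tool_pos: [512.4, 187.7, 180.6]
ee_rot: [3.137, 0.006, 3.017]
force: [0.8, -1.2, 0.0]
gripper_width: 0.499
gripper_force: 0.0
```

Call:
servo_tool:
  targets:
    - [0,-0.05,-0.02,0,0,0,0.5]
    - [0,-0.05,0,0,0,0,0.5]
    - [0,-0.05,0,0,0,0,0.5]
    - [0,-0.05,0,0,0,0,0.5]
    - [0,-0.04,0,0,0,0,0.5]
    - [0,-0.02,0,0,0,0,0.5]
    - [0,0,0,0,0,0,0.5]
    - [0,0,0,0,0,0,0.5]

```text
clock: 60.68
tool_pos: [478.1, -71.8, 196.8]
ee_rot: [3.141, 0.001, 3.014]
force: [0.3, -0.7, -0.2]
gripper_width: 0.501
gripper_force: 0.0
```

```bash
python3 - <<'E'
from rect import *
s=sense();print(s["clock"],s["tool_pos"])
c=capture("side");save(c,"end.png",s=1.56);t=capture("top")
print(rect(t,30,(515,214),100))
E
```

```text
60.675 [478.09591742 -71.84889754 196.79129691]
(151.0, array([515. , 214.3]), 'mom', array([515. , 214.3]), array([158.8, 158.6]), 82.8, 7.2)
```

View pics/end.png

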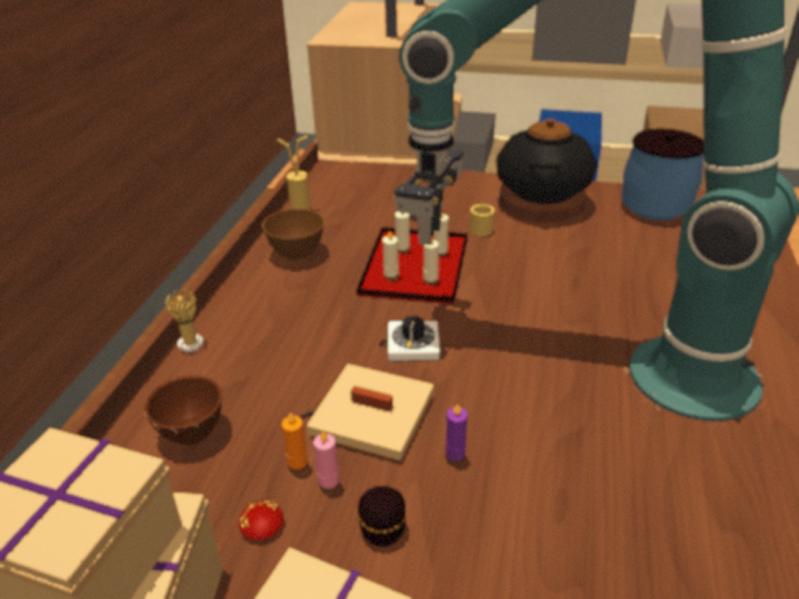

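The final side view shows four candles upright on the tray, around (415,250), and the pointer at the mark, at (413,335). The cover is seated on the dock at (372,410) and the tea utensils have not moved. Handing in.

```bash
python3 -c "
from plant import job_done
print(job_done())"
```

```text
the job is handed in; nothing more can be done
None
```

I handed the job in at about 61 s: all four candles were pressed to a firm stop on the bare shelf and stand upright on the tray. I then turned the dimmer pointer to within about 2° of the brass mark. The cover is fully down over the empty dock, and the final picture shows the tea utensils undisturbed; the hand-in returned no verdict.

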